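Turn a lock case over in the flip nest

ROBOT

A 6-joint arm with a two-finger parallel gripper is mounted at the origin on the work surface. World frame = base frame: x ahead of the robot, y to its left, z up, the work surface at z = 0. Lengths are in m, angles in rad, forces in N, time in s.
With the tool pointing down it reaches from about 0.35 to 0.975 m from the base axis. Payload 7.1 kg.
Tool frame: the origin (TCP) lies midway between the tips of the shut fingers; the grasp point (between the pads) lies 19 mm behind it; z points along the fingers, y is the line along which they close (so a half turn about z gives the same grasp; the last joint's range is limited). The gripper opens to 88 mm and grips with 3 to 60 N. Pads are 20 mm wide; open, the fingers measure 115 mm over their backs; the gripper's body (75 mm by 178 mm) begins 61 mm behind the grasp point.
Start: joints at [1.13, 0.423, 1.63, -0, 1.089, -0.019], TCP at [0.256, 0.57, 0.223] pointing down, gripper open.
Joint ranges: [-3, 3], [-0.9, 2.11], [0.09, 2.58], [-1.31, 4.45], [0.11, 2.69], [-2.54, 2.54]. Speed limits (rad/s): [2.39, 2.39, 3.01, 3.14, 3.14, 3.14].

INTERFACE

Orientations are given as a unit quaternion [w, x, y, z].
In Python, from station import move_pose, movel, movej, command_gripper, wait, inverse_kinematics, read_camera, camera_info, MotionError, job_done, get_time, get_joint_pos, get_qvel, get_effort, get_tcp_pos, get_ee_rot, get_ft_force, get_ft_torque, get_grip_width, get_finger_force gives the robot as it stands. Calls block until the motion is done:
- move_pose(position, orientation): joint-space move of the TCP to a pose.
- movel(position, frame=None, v=0.15, until_force=None): straight line of the TCP; frame=None keeps the orientation; v is the mean speed in m/s. With until_force (N) it stops when the force on the tool has changed by that much, and returns True; else False.
- movej(angles): joint-space move.
- command_gripper(opening): opening from 0.0 (shut) to 1.0 (fully open); the grip force is fixed at half the most; returns when the fingers have stopped.
- wait(seconds).
- inverse_kinematics(position, orientation): joint angles nearest the present ones, or None.
- read_camera(name): name is "side" or "top"; returns the picture (420x560x3 uint8, red, green, blue); there is no depth.
- camera_info(name): a dict with "intrinsics" (3x3 intrinsics, pixels), "dist" ([k1, k2, p1, p2, k3] as OpenCV has them; the pictures are not rectified), "T" (4x4, takes a point from camera to world coordinates). Camera axes: x right, y up, looking along -z (the intrinsics and any distortion apply to the point x, -y, -z); pixel columns grow to the right and rows downward; lengths in m; the calibration is good to about 2 mm. A picture is of the moment at which its call begins. camera_info takes no time and is no camera call.
A pose or a line that the arm cannot do raises MotionError and nothing moves.
- job_done(): hands the job in; it is judged then, once.
Readings, each from a call of its own:
- get_time(): time.
- get_joint_pos(): joint angles.
- get_qvel(): joint speeds.
- get_effort(): joint torques, N m.
- get_tcp_pos(): TCP position.
- get_ee_rot(): TCP orientation.
- get_ft_force(): force on the tool from outside, world axes, zero at the start.
- get_ft_torque(): the same for the moment, N m.
- get_grip_width(): opening from 0.0 (shut) to 1.0 (fully open).
- get_finger_force(): force on a finger pad.
Only numpy, scipy, OpenCV 4.12 (cv2) and the standard library are available. Lean on these libraries where they do the work, as an engineer would, in place of code of your own. Each camera call takes 0.05 s, during which the arm holds its last target. There are 200 camera calls.

TASK

The blue lock case with the brass edge lies with its cover screws underneath. Lay it as it lies, flat, into the pocket of the flip nest's open green leaf, then swing the leaf by its orange bar all the way over onto the black bed, so that the case ends up turned over inside the fully closed nest; let go of the bar.

Things in the scene. Friction and masses are not known exactly. Their poses are not given: they have to be found in the camera images.
- lock_case: blue flat lock case, 96 (x) x 56 (y) x 20 mm, about 0.35 kg, brass strip along one long side (+y), brass follower and dark keyhole on its upper face. Origin: centre of its underside at the start; z up out of the upper face, down once turned over. Loose on the shelf top (z = 0), left or right of the nest among things up to 35 mm tall; a grey case of the same shape is a bystander.
- flip_nest: fixed clamshell fixture; origin under its base (160 x 200 mm), on the shelf, z up. Hinge along its x, 37 mm up. Open green leaf on +y, black bed on -y. Each has a pocket 116 (x) x 70 (y) mm centred at x 0, y +59 or -59 mm, floor 26 mm up, case long side along x, either way round. Walls 10 mm high (14 by the hinge, sloped on the bed); long walls and hinge have a 60 mm gap mid-way for fingers.
- leaf (a joint): hinge angle of the green leaf: 0 = open flat (start), 3.14 = closed on the bed; positive about the nest's +x, so the bar goes from +y up over the hinge to -y. Leaf 0.3 kg, lightly damped: let go before upright it falls open, past upright it falls shut. A loaded case stays on it until a little past upright, then topples onto the bed; the leaf closes over it with 2 mm to spare.
- leaf_bar (a point): middle of the leaf's orange grip bar: round, 12 mm diameter, 80 mm free length, parallel to the hinge, 146 mm from the hinge axis, 37 mm above the shelf when the leaf is open or closed. At least 35 mm is free on both sides of it for fingers; gripped across from above it turns between the fingers while the tool stays pointing down.

How it is judged:
By the outcome, as a careful person would: the job done as asked, in the order asked, and still so for the second after the job is handed in, with the robot touching nothing.
It also fails if it takes over 64 s, if anything falls off the work surface, if the arm or the gripper's body presses on something with over 40 N, if the wrist force passes 120 N, or if a joint passes its speed limit or range.

## Working session

There is one attempt and no reset: what is moved stays moved. The work goes in short steps, each a Python script; the robot and the scene stay as the last script left them, time stands still between calls to the robot, and variables do not carry over. Pictures are saved under pics/ and viewed, at most 10 in all, crops included, and the job is handed in when it is done.

```bash
mkdir -p pics; ls; python3 - <<'E'
from station import *
import cv2
for n in("top","side"):
    cv2.imwrite(f"pics/{n}0.png",read_camera(n)[:,:,::-1]); i=camera_info(n); print(n,i)
print(get_time(),get_ee_rot())
E
```

```text
pics
top {'intrinsics': array([[414.91770844,   0.        , 282.32084535],
       [  0.        , 414.91770844, 208.78343113],
       [  0.        ,   0.        ,   1.        ]]), 'dist': array([-0.00216994,  0.        ,  0.        ,  0.        ,  0.        ]), 'T': array([[ 0.01970891,  0.98518426, -0.17036292,  0.32722264],
       [-0.99978783,  0.01839981, -0.00925978, -0.0147114 ],
       [-0.00598794,  0.17050927,  0.98533788,  1.07520618],
       [ 0.        ,  0.        ,  0.        ,  1.        ]])}
side {'intrinsics': array([[426.98987772,   0.        , 279.79635662],
       [  0.        , 426.98987772, 204.19564627],
       [  0.        ,   0.        ,   1.        ]]), 'dist': array([-0.06923535,  0.        ,  0.        ,  0.        ,  0.        ]), 'T': array([[ 0.81706674,  0.29590773, -0.49481365,  0.01837449],
       [-0.57615973,  0.38778369, -0.71948855, -0.75947649],
       [-0.02102156,  0.87296187,  0.48733527,  0.56083171],
       [ 0.        ,  0.        ,  0.        ,  1.        ]])}
0.1 [-1.52634049e-04  2.09337489e-01  9.77843217e-01 -6.60188726e-04]
```

View pics/top0.png

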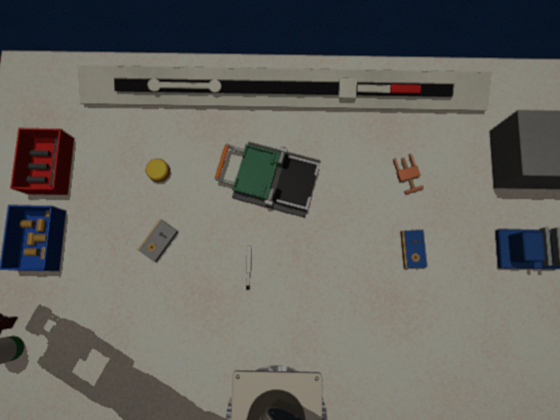

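View pics/side0.png

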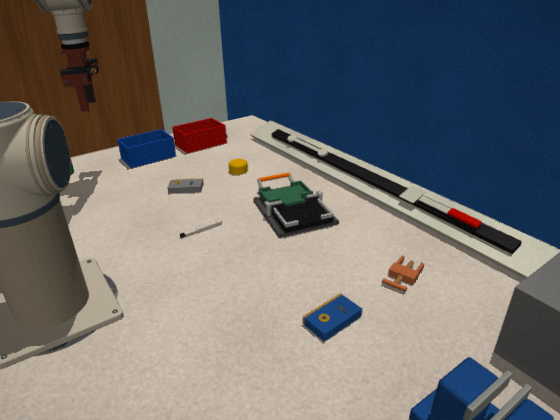

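```bash
python3 - <<'E'
import cv2,numpy as np
t=cv2.imread("pics/top0.png");s=cv2.imread("pics/side0.png")
R=lambda im,x0,y0,w,h,k:cv2.resize(im[y0:y0+h,x0:x0+w],None,fx=k,fy=k,interpolation=cv2.INTER_CUBIC)
c=np.zeros((600,800,3),np.uint8)
a=R(t,212,135,112,84,4.5);c[:a.shape[0],:a.shape[1]]=a   #504x378
b=R(t,395,222,40,54,5);c[:270,510:710]=b
d=R(s,250,168,90,68,3);c[380:584,:270]=d
e=R(s,298,290,70,50,4);c[380:580,300:580]=e
c=np.clip(c.astype(float)*1.6,0,255).astype(np.uint8)
cv2.imwrite("pics/crop0.png",c)
E
```

```text
(no output)
```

View pics/crop0.png

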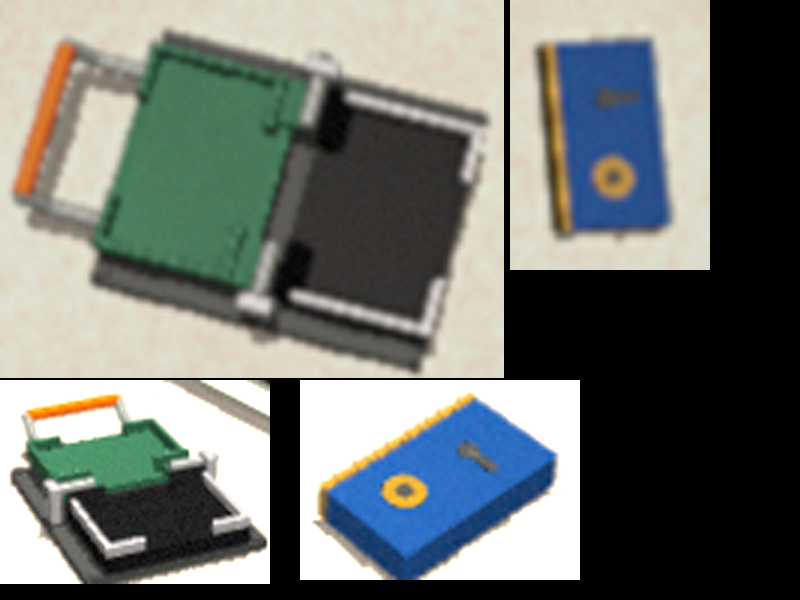

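```bash
cat > h.py <<'E'
import numpy as np,cv2
from station import *
from scipy.optimize import least_squares
def proj(n,P):
    i=camera_info(n);T=np.linalg.inv(i["T"]);P=np.atleast_2d(P)
    C=P@T[:3,:3].T+T[:3,3];C=C*[1,-1,-1]
    return cv2.projectPoints(C,np.zeros(3),np.zeros(3),i["intrinsics"],i["dist"])[0][:,0]
def place(p,L):
    c,s=np.cos(p[2]),np.sin(p[2]);L=np.atleast_2d(L)
    return np.c_[p[0]+c*L[:,0]-s*L[:,1],p[1]+s*L[:,0]+c*L[:,1],L[:,2]]
def fit(obs,p0):
    f=lambda p:np.concatenate([(proj(n,place(p,[l]))-[uv]).ravel() for n,l,uv in obs])
    return least_squares(f,p0,loss="soft_l1"),
def Q(yaw): # tool down, tool y (closing) along world angle yaw+90deg, tool x at yaw
    from scipy.spatial.transform import Rotation as R
    c,s=np.cos(yaw),np.sin(yaw)
    q=R.from_matrix(np.array([[c,s,0],[s,-c,0],[0,0,-1]])).as_quat()
    return [q[3],q[0],q[1],q[2]]
E
cat > m.py <<'E'
from h import *
g=lambda u,v,k,x0,y0,cx=0,cy=0:((u-cx+.5)/k-.5+x0,(v-cy+.5)/k-.5+y0)
T=lambda u,v:g(u,v,4.5,212,135);S=lambda u,v:g(u,v,3,250,168,0,380)
CT=lambda u,v:g(u,v,5,395,222,510);CS=lambda u,v:g(u,v,4,298,290,300,380)
b=.006
nest=[("top",(.04,.146,.037),T(68,44)),("top",(-.04,.146,.037),T(24,192)),
("top",(.08,.1,b),T(168,30)),("top",(.08,-.1,b),T(487,115)),("top",(-.08,-.1,b),T(420,370)),("top",(-.08,.1,b),T(93,285)),
("side",(.04,.146,.037),S(117,401)),("side",(-.04,.146,.037),S(28,414))]
case=[("top",(.048,-.028,.02),CT(653,40)),("top",(-.048,-.028,.02),CT(668,226)),("top",(.048,.028,.02),CT(543,45)),("top",(-.048,.028,.02),CT(561,231)),
("side",(-.048,.028,.02),CS(320,490)),("side",(.048,.028,.02),CS(473,397)),("side",(.048,-.028,.02),CS(556,456)),("side",(-.048,-.028,.02),CS(405,556))]
for o,p0 in((nest,(.5,0,-.3)),(case,(.3,-.34,0))):
    r=fit(o,p0)[0];print(r.x.round(4));print(r.fun.reshape(-1,2).round(1).tolist())
E
python3 m.py
```

```text
[ 0.5928  0.0126 -0.2475]
[[-0.4, 2.7], [0.5, -1.5], [-0.4, -0.0], [0.7, -0.1], [0.3, 0.4], [-0.6, -0.5], [-1.7, -0.1], [1.6, 0.4]]
[ 0.4139 -0.3418  0.0598]
[[0.5, -0.4], [1.2, 0.3], [0.6, -0.5], [0.4, 0.2], [-0.9, -1.2], [-0.9, -1.2], [0.6, -0.3], [-0.2, 0.3]]
```

```bash
cat >> h.py <<'E'
N=np.array([.5928,.0126,-.2475]);K=np.array([.4139,-.3418,.0598])
def at(p,x,y,z): return place(p,[(x,y,z)])[0]
def st(m): print(m,"t",round(get_time(),2),"tcp",get_tcp_pos().round(4),"w",round(float(get_grip_width()),3),"ff",np.round(get_finger_force(),1),"F",np.round(get_ft_force(),1))
def bestyaw(pos,yaw):
    o=[(abs(q[5]),y) for y in(yaw,yaw+np.pi) for q in[inverse_kinematics(list(pos),Q(y))] if q is not None]
    return min(o)[1]
E
python3 - <<'E'
from h import *
a=at(K,0,0,.10);y=bestyaw(a,K[2]);print(y)
move_pose(list(a),Q(y));st("above")
movel(list(at(K,0,0,.005)),v=.12,until_force=15);st("down")
command_gripper(0.);st("grip")
movel(list(at(K,0,0,.14)),v=.15);st("lift")
a=at(N,0,.059,.14);yn=bestyaw(a,N[2]);print(yn)
move_pose(list(a),Q(yn));st("over")
for n in("top","side"): cv2.imwrite(f"pics/{n}1.png",read_camera(n)[:,:,::-1])
t=cv2.imread("pics/top1.png")[100:260,190:350];s=cv2.imread("pics/side1.png")[80:240,210:370]
cv2.imwrite("pics/c1.png",cv2.resize(np.hstack([t,s]),None,fx=2.5,fy=2.5))
E
```

```text
0.0598
above t 3.36 tcp [ 0.4144 -0.3414  0.1001] w 0.999 ff 0.0 F [ 0.2 -0.8  0.9]
down t 4.3 tcp [ 0.4143 -0.3421  0.0054] w 1.0 ff 0.0 F [-0.7  0.2  0.2]
grip t 4.9 tcp [ 0.414  -0.3419  0.0052] w 0.635 ff 30.0 F [-0.5  1.3  4.1]
lift t 5.95 tcp [ 0.4133 -0.3413  0.1391] w 0.634 ff 30.0 F [-1.2  0.6 -4. ]
2.894092653589793
over t 7.72 tcp [0.607  0.0692 0.1396] w 0.633 ff 30.0 F [-0.7 -0.1 -2.6]
```

View pics/c1.png

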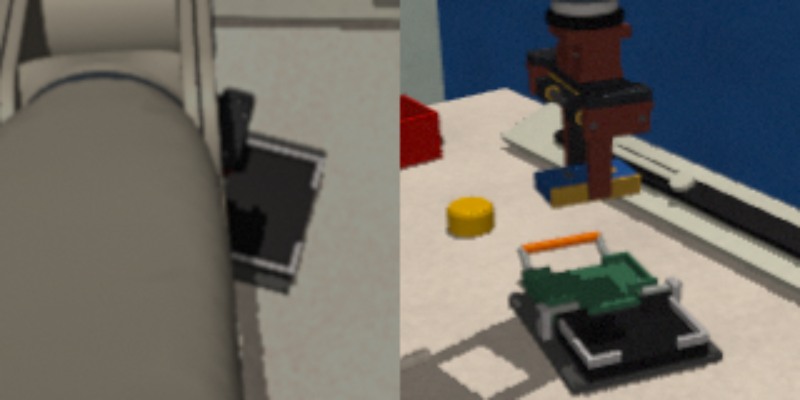

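The case is held level above the green leaf, brass edge toward the bed (side crop about (590,185)). Next I lower it and release.

```bash
python3 - <<'E'
from h import *
movel(list(at(N,0,.059,.07)),v=.12);st("near")
hit=movel(list(at(N,0,.059,.031)),v=.04,until_force=8);st(f"down {hit}")
if get_tcp_pos()[2]<.036:
    command_gripper(.82);st("open")
    movel(list(at(N,0,.059,.14)),v=.15)
    a=at(N,0,.16,.20);move_pose(list(at(N,-.25,.2,.25)),Q(N[2]+np.pi))
    for n in("top","side"): cv2.imwrite(f"pics/{n}2.png",read_camera(n)[:,:,::-1])
    t=cv2.imread("pics/top2.png")[120:230,205:335];s=cv2.imread("pics/side2.png")[150:260,230:360]
    cv2.imwrite("pics/c2.png",cv2.resize(np.hstack([t,s]),None,fx=3,fy=3,interpolation=2));st("end")
E
```

```text
near t 8.55 tcp [0.6077 0.0698 0.0704] w 0.638 ff 30.0 F [-0.9  0.2 -2.2]
down True t 9.47 tcp [0.6068 0.0697 0.0312] w 0.633 ff 30.0 F [-0.9 -0.3  4.9]
open t 9.96 tcp [0.6056 0.0697 0.03  ] w 0.821 ff 0.0 F [1.  0.9 0.5]
end t 12.12 tcp [0.4001 0.2671 0.2494] w 0.823 ff 0.0 F [ 1.1  0.1 -0.9]
```

View pics/c2.png

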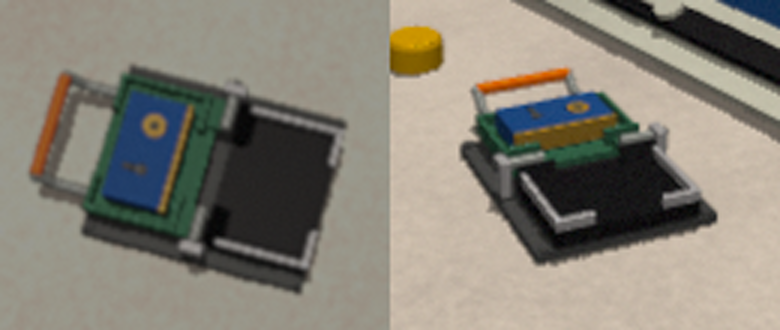

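The case sits flat in the leaf pocket (top crop about (150,150)), parallel to the bar. Next I grip the bar, after refining its position from the orange pixels.

```bash
python3 - <<'E'
from h import *
f=[]
for n in("top","side"):
    im=cv2.imread(f"pics/{n}2.png");h=cv2.cvtColor(im,cv2.COLOR_BGR2HSV)
    m=cv2.inRange(h,(4,150,100),(14,255,255))
    x,y,w,hh=(205,130,40,50) if n=="top" else (250,165,45,22)
    ys,xs=np.nonzero(m[y:y+hh,x:x+w]);c=(xs.mean()+x,ys.mean()+y);f.append((n,c,len(xs)))
    print(n,c,len(xs),proj(n,at(N,0,.146,.037)))
r=least_squares(lambda p:np.concatenate([proj(n,[p[0],p[1],.037])[0]-c for n,c,_ in f]),at(N,0,.146,.037)[:2])
d=r.x-at(N,0,.146,.037)[:2];print(r.x,"d",d,r.fun)
y=bestyaw(at(N,0,.146,.15),N[2]);print(y)
if np.hypot(*d)<.006:
    B=np.r_[r.x,0]
    command_gripper(.42)
    move_pose(list(B+[0,0,.12]),Q(y));st("above")
    hit=movel(list(B+[0,0,.019]),v=.1,until_force=8);st(f"down {hit}")
    if not hit: command_gripper(0.);st("grip")
E
```

```text
top (np.float64(221.42857142857142), np.float64(161.27678571428572)) 112 [[221.90489817 161.36592057]]
side (np.float64(274.22352941176473), np.float64(176.6)) 85 [[273.8864605 176.9347892]]
[0.62944931 0.15514868] d [0.0008821  0.00099761] [ 0.10748216 -0.24593469 -0.2801887   0.13329647]
2.894092653589793
above t 13.94 tcp [0.629  0.1559 0.1206] w 0.421 ff 0.0 F [-0.8 -0.1  0. ]
down False t 15.1 tcp [0.6301 0.1553 0.0197] w 0.42 ff 0.0 F [0.1 0.  0.4]
grip t 15.62 tcp [0.6295 0.1548 0.0193] w 0.127 ff 30.0 F [-0.4 -3.1  4.2]
```

```bash
python3 - <<'E'
from h import *
d=np.array([.0009,.001,0])
for a in range(10,181,10):
    t=np.radians(a);p=at(N,0,.146*np.cos(t),.0185+.146*np.sin(t))+d
    movel(list(p),v=.1 if 80<a<140 else .13)
    F=get_ft_force()
    if a%20==0: st(a)
    if np.linalg.norm(F)>45 or get_finger_force()<5: st(f"STOP {a}");break
st("end")
for n in("top","side"): cv2.imwrite(f"pics/{n}3.png",read_camera(n)[:,:,::-1])
s=cv2.imread("pics/side3.png")[120:280,210:400]
cv2.imwrite("pics/c3.png",cv2.resize(s,None,fx=3,fy=3,interpolation=2))
E
```

```text
20 t 16.31 tcp [0.6276 0.1471 0.0685] w 0.124 ff 30.0 F [ 0.4  1.8 -2.3]
40 t 16.99 tcp [0.6219 0.1244 0.1133] w 0.128 ff 30.0 F [-1.5 11.2  5.7]
60 t 17.68 tcp [0.6132 0.0873 0.1475] w 0.129 ff 30.0 F [-4.  13.9 17.4]
80 t 18.36 tcp [0.6009 0.039  0.1646] w 0.131 ff 30.0 F [-4.9  5.7 20.2]
100 t 19.18 tcp [ 0.588  -0.0116  0.1629] w 0.131 ff 30.0 F [-1.3 -1.5  9.4]
120 t 19.99 tcp [ 0.576  -0.057   0.1447] w 0.128 ff 30.0 F [ 3.2  0.4 -0.7]
140 t 20.74 tcp [ 0.566  -0.0954  0.1114] w 0.131 ff 30.0 F [ 3.9  2.  -3. ]
160 t 21.43 tcp [ 0.5597 -0.1197  0.0678] w 0.126 ff 30.0 F [ 1.5 -0.4 -1. ]
180 t 22.11 tcp [ 0.5573 -0.1281  0.0185] w 0.129 ff 30.0 F [-1.3 -5.2 -0.9]
end t 22.11 tcp [ 0.5573 -0.1281  0.0185] w 0.129 ff 30.0 F [-1.3 -5.2 -0.9]
```

View pics/c3.png

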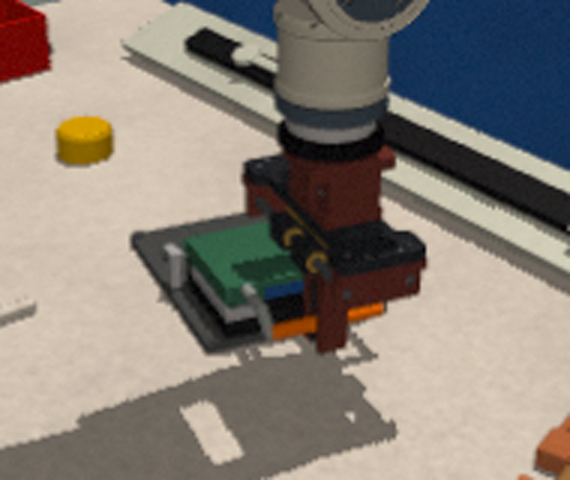

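The leaf lies over the bed with the case inside (blue visible through the finger gap near (285,290)). Next I release the bar and retreat.

```bash
python3 - <<'E'
from h import *
command_gripper(.42);st("open")
p=get_tcp_pos();movel(list(p+[0,0,.13]),v=.12)
move_pose(list(at(N,-.2,.25,.25)),Q(N[2]+np.pi));wait(.5);st("away")
for n in("top","side"): cv2.imwrite(f"pics/{n}4.png",read_camera(n)[:,:,::-1])
t=cv2.imread("pics/top4.png")[130:240,225:355];s=cv2.imread("pics/side4.png")[165:275,240:370]
cv2.imwrite("pics/c4.png",cv2.resize(np.hstack([t,s]),None,fx=3,fy=3,interpolation=2))
for n in("top","side"):
    im=cv2.imread(f"pics/{n}4.png");m=cv2.inRange(cv2.cvtColor(im,cv2.COLOR_BGR2HSV),(4,150,100),(14,255,255))
    e=proj(n,at(N,0,-.146,.037)+[.0009,.001,0])[0];x,y=(e-25).astype(int)
    ys,xs=np.nonzero(m[y:y+50,x:x+50]);print(n,"seen",xs.mean()+x,ys.mean()+y,"expected",e,"if 10mm high",proj(n,at(N,0,-.146,.047))[0])
E
```

```text
open t 22.81 tcp [ 0.558  -0.1279  0.0186] w 0.419 ff 0.0 F [ 0.2  0.6 -1.2]
away t 26.21 tcp [0.4602 0.3038 0.25  ] w 0.419 ff 0.0 F [-0.5  0.2 -1. ]
top seen 330.94262295081967 190.21311475409837 expected [330.79198296 189.94510811] if 10mm high [331.61771762 189.44988288]
side seen 318.34104046242777 227.1734104046243 expected [318.24413535 227.23196391] if 10mm high [318.32297571 223.82641806]
```

View pics/c4.png

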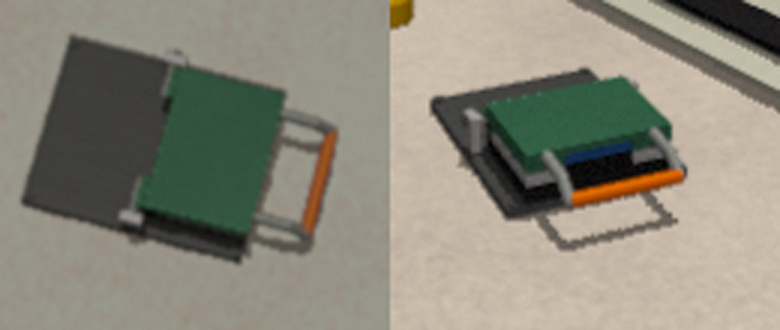

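The nest is fully closed: the bar is where the calibration puts it for 37 mm height, within 0.3 px. The case is inside (blue visible at about (605,152)), and the arm is clear.

```bash
python3 -c "
from station import *
print(job_done())"
```

```text
the job is handed in; nothing more can be done
None
```

The blue case was laid flat in the green leaf and the leaf swung fully closed, so the case lies turned over in the nest; the bar was released, the arm is clear, and the job was handed in at about 26 s of the 64 s allowed.

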